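# Set the suction damper of a downdraft sanding table

### The arm

A 6-joint arm with a two-finger parallel gripper is mounted at the origin on the work surface. World frame = base frame: x ahead of the robot, y to its left, z up, the work surface at z = 0. Lengths are in mm, angles in rad, forces in N, time in s.
With the tool pointing down it reaches from about 350 to 875 mm from the base axis. Payload 4.2 kg.
Tool frame: the origin (TCP) lies at the very end of the fingers, on their centre line; the grasp point (between the pads) lies 19 mm behind it (arm.tcp_to_grasp is the x of the grasp point in the tool frame, in mm); x points along the fingers, z is the direction in which the jaws open and shut, and the axes are right-handed (so a half turn about x gives the same grasp; the last joint's range is limited). The gripper opens to 85 mm and grips with 20 to 120 N. Pads are 22 mm wide; open, the fingers measure 114 mm over their backs; the gripper's body (76 mm by 85 mm) begins 54 mm behind the grasp point. The pads swing forward as they close: fully open they stand 13 mm farther back than shut.
Start: joints at [1.512, 0.385, 0.008, 0, -1.194, -0.259], TCP at [195.266, 593.692, 231.312] pointing down, gripper open.
Joint ranges: [-3.14, 3.14], [-1.21, 2.06], [-1.07, 1.41], [-3.16, 2.05], [-2.99, -0.16], [-3.1, 3.1]. Speed limits (rad/s): [2.79, 2.79, 3.14, 3.14, 3.14, 3.14].

### API

Orientations are given as a unit quaternion [x, y, z, w].
In Python, from bench import status, get_image, job, arm gives the robot as it stands.
- The arm moves only by the tool apply_moves, never from a script. Its argument "targets" is text: rows parted by semicolons, each of 5 numbers parted by spaces: the shift along the tool's x, y, z in mm, then the turn about the tool's x in degrees, then the gripper's target within -1 to 1 (shut at 1, half-way at 0, fully open at -1). In form: dx dy dz spin hand; .... A call has 1 to 10 rows; each row is the pose to reach, as a shift and turn from the pose commanded when the call began, along the tool's axes at that moment; what a row does not reach only later rows make up. A row lasts 1/12 s, in which the tool goes at most 41.7 mm and 7.16 degrees, less where a joint would pass 70% of its speed; a pose out of reach is approached as far as the arm can. A call with a gripper value outside its range is refused whole. The fingers move at their own pace and stop on an object; the grip force is fixed at half the most. Time passes only in rows, so rows that repeat a pose let the fingers close. It gives the time, the measured TCP pose, the force and the opening at its end, in the units of the state.
- status.read_state(): the state, without advancing time (a new reading comes with each control period).
- get_image(name): name is "scene" or "side" or "wrist"; returns a dict with "img" (480x640x3 uint8, red, green, blue), "mtx" (3x3 intrinsics, pixels), "world_from_camera" (4x4, takes a point from camera to world coordinates). Camera axes: x right, y down, z forward; pixel columns grow to the right and rows downward; lengths in mm; the calibration is good to about 2 mm. A picture is of the moment at which its call begins. There is no depth.
- job.job_done(): hands the job in, once; it reports no verdict.
The state is a dict: "clock": time; "joints": joint angles; "joint_vel": joint speeds; "joint_efforts": joint torques, N m; "position": TCP position; "ee_rot": TCP orientation; "contact_force": force on the tool from outside, world axes, zero at the start; "wrist_torque": the same for the moment, N m; "gripper_width": finger opening in mm.
Only numpy, scipy, OpenCV 4.12 (cv2) and the standard library are available. Lean on these libraries where they do the work, as an engineer would, in place of code of your own. Each camera call takes 0.05 s, during which the arm holds its last target.

### The job

Get the downdraft sanding table ready for the next batch of boards: push its spring-locked damper wheel down firmly, turn it anticlockwise until the red line on the dial's rim stands at the yellow pointer on the wheel's far side (best checked from the side), then let it spring back up so that it locks there, and take the hand away. Leave the bottle, the tin and the tools lying around where they are.

Things in the scene. Friction and masses are not known exactly. Their poses are not given: they have to be found in the camera images.
- sander: Grey downdraft sanding table, fixed: cabinet 480 wide, 340 deep, 150 high with slotted top; its front, facing the robot, is a console sloped 35 degrees carrying the damper wheel. Origin on the bench, below the point where the wheel's axis meets the console (104 up); x away from the robot, y left, z up. Cabinet x 66 to 406, y -240 to 240; console x -66 to 66, rising from 58 to 150 high.
- wheel_grip (a point): Damper wheel: black fluted round grip 58 across, 32 high, on a white dial 84 across, 10 high, that turns with it. Point: on the axis, half-way up the grip, 16 above the dial. z: the wheel's axis, out of its face, leaning 35 degrees from vertical towards the robot's side. x: towards the red line. Space beside the grip is free above the dial's top.
- wheel_mark (a point): Red line, 7 wide, on the white dial's rim (thin black graduations every 20 degrees; a red stripe on the grip's top points the same way). Point: 42 from the axis, 1 above the dial's underside; it moves with the wheel. At the start it is 100 to 180 degrees short of the pointer, going anticlockwise as seen facing the wheel. End stops: 50 past the pointer, and just clockwise of the starts.
- pointer_tip (a point): Tip of the fixed yellow pointer (10 wide, 13 high above the console) at the uphill, far side of the wheel: 45.5 from the wheel's axis. With the wheel locked and its red line at the pointer, wheel_mark and pointer_tip are about 3.6 apart (the gap between rim and pointer).
- wheel_press (a joint): How far (m) the wheel is pushed down along its axis. A spring holds it up at 0, where it is locked in one of 18 notches 20 degrees apart (one of them at the pointer). It turns freely (under 0.1 N m) only while pushed down 0.0075 or more, about 11 N; it bottoms at 0.009, about 12 N. Let go, it springs up into the nearest notch (2 degrees of play); stopped right between two it may stay half down, unlocked.
- sanding_block_mid (a point): loose cork-topped sanding block, 60 x 105 x 36, on the machine's slotted top. The point is at its middle, about half-way up. Not to be disturbed.
- orbital_sander_mid (a point): loose hand-held round orbital sander, 124 across and 103 high with a 50 mm dust spout, standing on the machine's slotted top. The point is at its middle, about half-way up. Not to be disturbed.
- glue_bottle_mid (a point): loose cream glue bottle with an orange cap, 64 across and 190 high, standing on the bench at the machine's left side. The point is at its middle, about half-way up. Not to be disturbed.
- oil_tin_mid (a point): loose round oil tin, 76 across and 118 high, standing on the bench at the machine's right side. The point is at its middle, about half-way up. Not to be disturbed.
- marking_gauge_mid (a point): loose wooden marking gauge, beam 140 x 16 x 16, head 52 square, on the machine's slotted top behind the wheel. The point is at its middle, about half-way up. Not to be disturbed.
- try_square_mid (a point): loose try square, 115 mm walnut stock 18 thick, 150 mm steel blade, lying on the bench beside the machine's left front. The point is at its middle, about half-way up. Not to be disturbed.

How it is judged:
By the outcome, as a careful person would: the job done as asked, in the order asked, and still so for the second after the job is handed in, with the robot touching nothing.
It also fails if it takes over 58 s, if anything falls off the work surface, if the arm or the gripper's body presses on something with over 40 N, if the wrist force passes 120 N, or if a joint passes its speed limit or range.

## Working session

There is one attempt and no reset: what is moved stays moved. The work goes in short steps, Python scripts to look and compute and a tool call to move; the robot and the scene stay as the last step left them, time stands still between calls to the robot, and variables do not carry over. Pictures are saved under pics/ and viewed, and the job is handed in when it is done.

Besides the shell and the picture viewer there is one more tool, called after "Request:" by a JSON object that holds its "fn" and its "kwargs". apply_moves: Moves the arm, as the interface text tells. Its arguments: {"type":"object","properties":{"targets":{"type":"string"}},"required":["targets"]}

```bash
ls; mkdir -p pics; python3 - <<'E'
from bench import status,get_image,arm
import cv2
s=status.read_state();print(s);print([a for a in dir(arm) if a[0]!='_'])
for n in("scene","side","wrist"):
    d=get_image(n);cv2.imwrite(f"pics/{n}0.png",d["img"][:,:,::-1]);print(n,d["mtx"].tolist(),d["world_from_camera"].round(3).tolist())
E
```

```text
pics
{'clock': 0.0, 'joints': array([ 1.51156861e+00,  3.85604370e-01,  6.61051311e-03, -4.88616732e-04,
       -1.19398256e+00, -2.58573924e-01]), 'joint_vel': array([ 3.06688621e-04, -1.09701387e-03,  1.35354518e-03,  8.13501950e-05,
       -2.09326499e-03,  2.78237163e-04]), 'joint_efforts': array([ 1.34973492e-03, -3.92293203e+01,  1.88402706e+01,  4.18639988e+00,
       -4.56616443e-03,  9.82123076e-07]), 'position': array([195.11725501, 593.15027049, 230.18826014]), 'ee_rot': array([-0.57224205, -0.41403765,  0.57346676, -0.4150274 ]), 'contact_force': array([-0.7484948 ,  0.29067948, -0.32694885]), 'wrist_torque': array([ 0.03428602, -0.10809569,  0.02369679]), 'gripper_width': 85.21345260621395}
['IKError', 'tcp_to_grasp']
scene [[502.5144102759618, 0.0, 320.2384913012697], [0.0, 502.5144102759618, 240.3604006737734], [0.0, 0.0, 1.0]] [[-0.846, 0.344, -0.407, 1084.726], [0.533, 0.54, -0.652, 841.144], [-0.004, -0.768, -0.64, 916.675], [0.0, 0.0, 0.0, 1.0]]
side [[454.22496252254894, 0.0, 321.0308828632051], [0.0, 454.22496252254894, 243.9277574953945], [0.0, 0.0, 1.0]] [[-0.955, -0.2, 0.218, 439.597], [-0.296, 0.671, -0.68, 599.014], [-0.01, -0.714, -0.7, 740.843], [0.0, 0.0, 0.0, 1.0]]
wrist [[347.50774139009354, 0.0, 321.58623056097076], [0.0, 347.50774139009354, 233.7472225707113], [0.0, 0.0, 1.0]] [[-0.311, -0.906, -0.286, 267.173], [-0.95, 0.298, 0.092, 570.138], [0.002, 0.3, -0.954, 372.985], [0.0, 0.0, 0.0, 1.0]]
```

View pics/scene0.png

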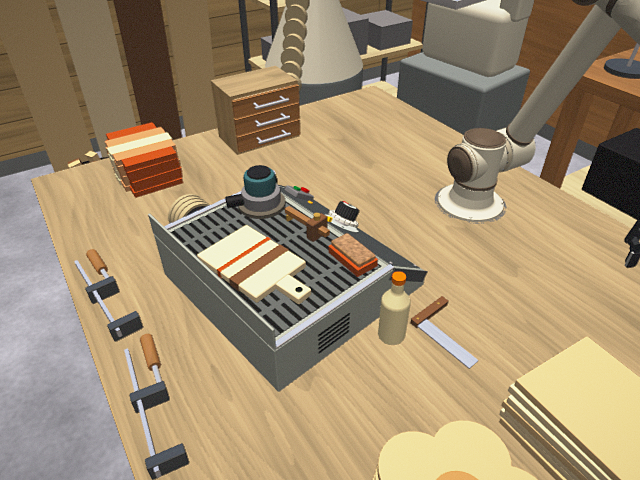

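View pics/side0.png

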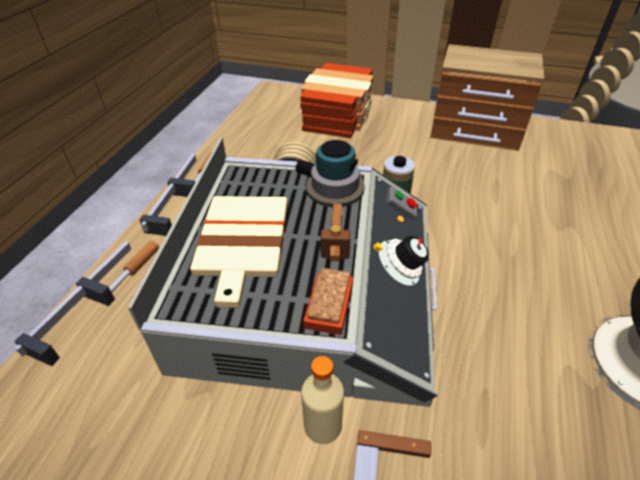

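View pics/wrist0.png

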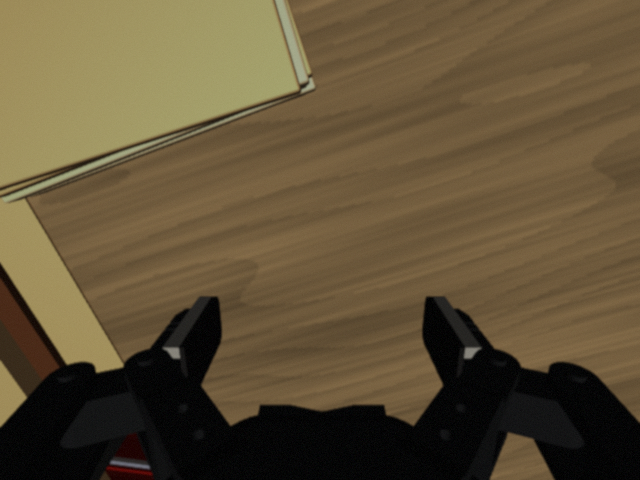

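The scene view shows the wheel edge-on at about (347,212). The side view shows it fully: dial at about (403,262), pointer at (379,246) and grip at (411,252). I'll zoom in on both.

```bash
python3 - <<'E'
import cv2,numpy as np
a=cv2.imread("pics/side0.png")[215:305,355:455];b=cv2.imread("pics/scene0.png")[180:260,300:400]
a=cv2.resize(a,(400*1,360),interpolation=cv2.INTER_CUBIC);b=cv2.resize(b,(400,320),interpolation=cv2.INTER_CUBIC)
c=np.zeros((360,800,3),np.uint8);c[:,:400]=a;c[:320,400:]=b
cv2.imwrite("pics/z0.png",c)
E
```

```text
(no output)
```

View pics/z0.png

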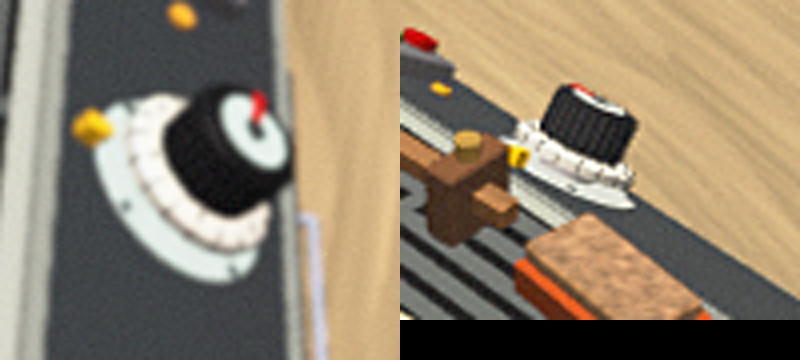

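```bash
python3 - <<'E'
import cv2,numpy as np
a=cv2.imread("pics/side0.png")[120:420,130:450]
cv2.imwrite("pics/z1.png",cv2.resize(a,None,fx=2,fy=2,interpolation=cv2.INTER_CUBIC)[:600])
a=cv2.imread("pics/scene0.png")[150:400,140:440]
cv2.imwrite("pics/z2.png",cv2.resize(a,None,fx=2.4,fy=2.4,interpolation=cv2.INTER_CUBIC))
E
```

```text
(no output)
```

View pics/z1.png

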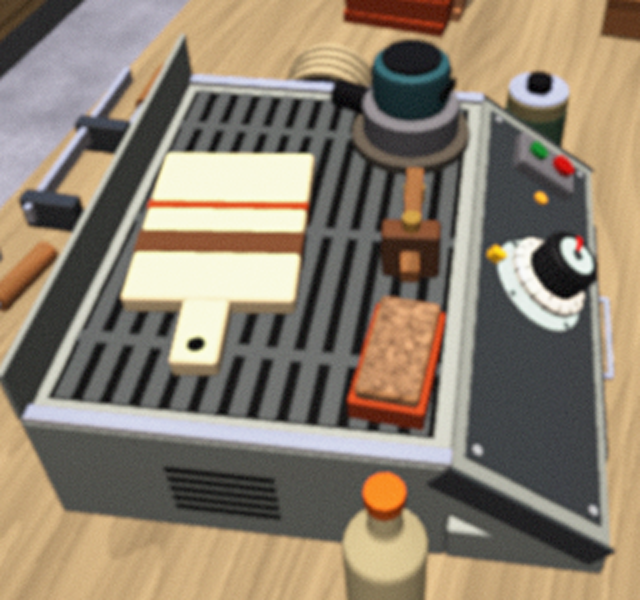

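View pics/z2.png

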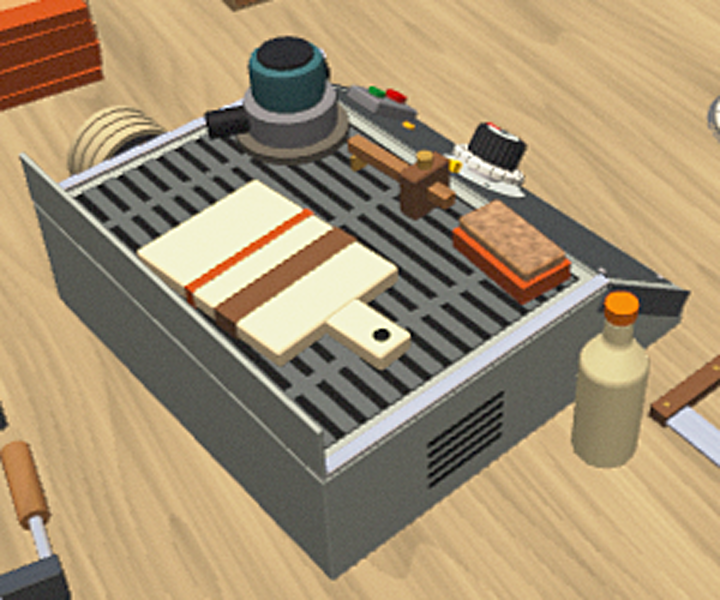

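```bash
cat > h.py <<'E'
import numpy as np
from bench import status,get_image
import cv2
def cam(n):
    d=get_image(n);return d
def proj(d,P):
    T=np.linalg.inv(d["world_from_camera"]);p=np.atleast_2d(P)@T[:3,:3].T+T[:3,3];q=p@d["mtx"].T;return q[:,:2]/q[:,2:]
def ray(d,uv):
    W=d["world_from_camera"];v=W[:3,:3]@np.linalg.inv(d["mtx"])@np.array([*uv,1.]);return W[:3,3],v/np.linalg.norm(v)
s,c=np.sin(np.radians(35)),np.cos(np.radians(35))
n=np.array([-s,0,c]);u=np.array([c,0,s]);l=np.array([0,1.,0])
E
python3 - <<'E'
from h import *
from scipy.optimize import least_squares
S=cam("scene");D=cam("side")
O=np.array([0,0,104.])
y={}
for k,d in(("scene",S),("side",D)):
    h=cv2.cvtColor(d["img"],cv2.COLOR_RGB2HSV);m=cv2.inRange(h,(20,170,130),(34,255,255))
    N,_,st,ce=cv2.connectedComponentsWithStats(m)
    for i in range(1,N):
        if st[i,4]>5: print(k,st[i],ce[i])
obs=[("S",(406,240,0),(279.6,390.8)),("D",(406,240,0),(164,375)),("D",(-66,240,0),(431.5,405)),("S",(406,-240,0),(165.8,274)),
("S","cap",(350.2,204.2)),("D","cap",(418.75,247.5)),("S","ptr",(329.6,218.8)),("D","ptr",(378,247))]
def f(p,out=False):
    x,yy,a,h0=p;R=np.array([[np.cos(a),-np.sin(a),0],[np.sin(a),np.cos(a),0],[0,0,1]]);r=[]
    for k,P,uv in obs:
        P=O+n*(h0+42) if P=="cap" else O+u*49+n*9 if P=="ptr" else np.array(P)
        r.append(proj(S if k=="S" else D,R@P+[x,yy,0])[0]-uv)
    return np.ravel(r)
for h in [4]:
    q=least_squares(f,[450,0,0,8],loss="soft_l1");print(q.x,q.fun.reshape(-1,2).round(1).tolist())
E
```

```text
scene [308 201   4   2   6] [309.5 201.5]
scene [327 217   5   5  22] [328.90909091 218.77272727]
side [399 217   4   3   9] [400.11111111 218.22222222]
side [374 243   8   8  46] [377.32608696 246.30434783]
[ 4.80079517e+02 -2.16099816e+01  1.68556575e-01  1.00906046e+01] [[-0.8, 2.3], [1.3, 0.3], [-0.9, 1.8], [0.2, 1.1], [-0.5, 0.1], [-0.5, -2.2], [1.9, -2.3], [4.8, -1.9]]
```

```bash
python3 - <<'E'
from h import *
S=cam("scene");D=cam("side")
def tri(a,b):
    o1,v1=ray(S,a);o2,v2=ray(D,b);A=np.stack([v1,-v2],1);t=np.linalg.lstsq(A,o2-o1,rcond=None)[0];p,q=o1+t[0]*v1,o2+t[1]*v2
    return ((p+q)/2).round(1),np.linalg.norm(p-q).round(1)
print("cap",tri((350.2,204.2),(418.75,247.5)));print("ptr",tri((329.2,218.8),(377.8,246.5)))
print("back corner",tri((279.6,390.8),(164,375)))
x,y,a,h0=480.1,-21.6,.1686,10.1
R=np.array([[np.cos(a),-np.sin(a),0],[np.sin(a),np.cos(a),0],[0,0,1]])
for nm,P in(("cap",n*(h0+42)),("ptr",u*49+n*9)): print(nm,R@(P+[0,0,104])+[x,y,0])
E
```

```text
cap (array([449. , -25.3, 145.1]), np.float64(3.5))
ptr (array([523.3, -12.8, 136.8]), np.float64(1.1))
back corner (array([838.3, 285.7,   8.8]), np.float64(2.4))
cap [450.64039371 -26.61449384 146.67782151]
ptr [514.5803218  -15.73090048 139.47761378]
```

```bash
cat >> h.py <<'E'
from scipy.spatial.transform import Rotation as Ro
def tool():
    s_=status.read_state();return s_,Ro.from_quat(s_["ee_rot"]).as_matrix()
E
python3 - <<'E'
from h import *
st,R=tool();print(R.round(3).tolist())
W=cam("wrist")["world_from_camera"];print("cam in tool",R.T@(W[:3,3]-st["position"]),(R.T@W[:3,:3]).round(2).tolist())
D=cam("side");a=.168
Rz=np.array([[np.cos(a),-np.sin(a),0],[np.sin(a),np.cos(a),0],[0,0,1]])
N,U,L=Rz@n,Rz@u,Rz@l
for C in([449.5,-25.8,145.8],):
    C=np.array(C)
    h=cv2.cvtColor(D["img"],cv2.COLOR_RGB2HSV)
    m=(cv2.inRange(h,(0,140,90),(8,255,255))|cv2.inRange(h,(172,140,90),(180,255,255)));k=np.zeros_like(m);k[230:270,405:440]=1;m*=k
    vs,us=np.nonzero(m);print(np.c_[us,vs].tolist())
    for uv in [(418.75,247.5)]+list(zip(us,vs)):
        o,v=ray(D,uv);t=(C-o)@N/(v@N);p=o+t*v-C;print(uv,round(p@U,1),round(p@L,1),np.degrees(np.arctan2(p@L,p@U)).round())
E
```

```text
[[-0.0, 0.95, -0.313], [-0.0, -0.313, -0.95], [-1.0, 0.0, 0.0]]
cam in tool [-142.65073744   75.67815128   -0.32260996] [[0.0, -0.3, 0.95], [0.0, -0.95, -0.3], [1.0, 0.0, 0.0]]
[[418, 238], [419, 238], [420, 238], [418, 239], [419, 239], [420, 239], [421, 239], [419, 240], [420, 240], [421, 240], [419, 241], [420, 241], [421, 241], [419, 242], [420, 242], [419, 243], [418, 244], [419, 244]]
(418.75, 247.5) 0.0 3.8 90.0
(np.int64(418), np.int64(238)) 1.2 -21.0 -87.0
(np.int64(419), np.int64(238)) -1.4 -22.8 -93.0
(np.int64(420), np.int64(238)) -3.9 -24.6 -99.0
(np.int64(418), np.int64(239)) 1.3 -18.2 -86.0
(np.int64(419), np.int64(239)) -1.3 -20.0 -94.0
(np.int64(420), np.int64(239)) -3.9 -21.8 -100.0
(np.int64(421), np.int64(239)) -6.4 -23.6 -105.0
(np.int64(419), np.int64(240)) -1.2 -17.2 -94.0
(np.int64(420), np.int64(240)) -3.8 -19.0 -101.0
(np.int64(421), np.int64(240)) -6.4 -20.8 -107.0
(np.int64(419), np.int64(241)) -1.1 -14.4 -94.0
(np.int64(420), np.int64(241)) -3.7 -16.2 -103.0
(np.int64(421), np.int64(241)) -6.3 -18.0 -109.0
(np.int64(419), np.int64(242)) -1.0 -11.6 -95.0
(np.int64(420), np.int64(242)) -3.6 -13.4 -105.0
(np.int64(419), np.int64(243)) -1.0 -8.9 -96.0
(np.int64(418), np.int64(244)) 1.6 -4.4 -69.0
(np.int64(419), np.int64(244)) -0.9 -6.1 -98.0
```

Request:
{"fn": "apply_moves", "kwargs": {"targets": "-10 25 29 7 -1; -20 50 58 14 -1; -30 75 87 21 -1; -30 100 116 28 -1; -30 125 145 35 -1; -30 150 174 42 -1; -30 175 203 49 -1; -30 200 232 56 -1; -30 225 261 63 -1; -30 250 290 70 -1"}}

```text
clock: 1.28
position: [342.3, 238.3, 261.7]
ee_rot: [0.707, 0.01, -0.707, 0.009]
contact_force: [-0.2, -0.2, 0.4]
gripper_width: 85.7
```

```bash
cat > go.py <<'E'
import sys
from h import *
st,R=tool()
P=np.array([float(v) for v in sys.argv[1:4]]);yaw=float(sys.argv[4])
d=R.T@(P-st["position"])
w=np.degrees(np.arctan2(R[1,1],R[0,1]));print("pos",st["position"].round(1),"yaw_y",round(w,1),"move",d.round(1),"spin",round((w-yaw+180)%360-180,1),"F",st["contact_force"].round(1),"j",st["joints"].round(2),"t",st["clock"],"w",round(st["gripper_width"],1))
E
python3 go.py 455 -25 215 -170.4
```

```text
pos [342.3 238.3 261.7] yaw_y -88.5 move [  46.5  266.2 -105.8] spin 81.9 F [-0.2 -0.2  0.4] j [ 1.   -0.01 -0.41  0.   -1.16 -0.98] t 1.2833 w 85.7
```

Request:
{"fn": "apply_moves", "kwargs": {"targets": "0 27 -10 7 -1; 0 54 -20 14 -1; 5 80 -30 21 -1; 10 106 -40 28 -1; 15 133 -50 35 -1; 20 160 -60 42 -1; 25 187 -70 49 -1; 30 213 -80 56 -1; 38 240 -90 63 -1; 45 264 -104 70 -1"}}

```text
clock: 2.12
position: [454.2, -22.2, 216.3]
ee_rot: [0.584, -0.398, -0.584, -0.399]
contact_force: [0.1, 1.5, 0.1]
gripper_width: 85.3
```

Request:
{"fn": "apply_moves", "kwargs": {"targets": "0 0 0 7 -1; 0 0 0 11 -1; 0 0 0 11 -1"}}

```text
clock: 2.37
position: [454.4, -21.2, 216.1]
ee_rot: [-0.544, 0.452, 0.544, 0.451]
contact_force: [0.1, 0.8, 1.6]
gripper_width: 85.4
```

```bash
python3 go.py 455 -25 215 -170.4; python3 - <<'E'
from h import *
d=cam("wrist");cv2.imwrite("pics/w1.png",d["img"][:,:,::-1])
E
```

```text
pos [454.4 -21.2 216.1] yaw_y -169.4 move [ 1.1  0.1 -3.9] spin 1.0 F [0.1 0.8 1.6] j [ 0.31  0.11 -0.41 -0.   -1.05 -1.7 ] t 2.3667 w 85.4
```

View pics/w1.png

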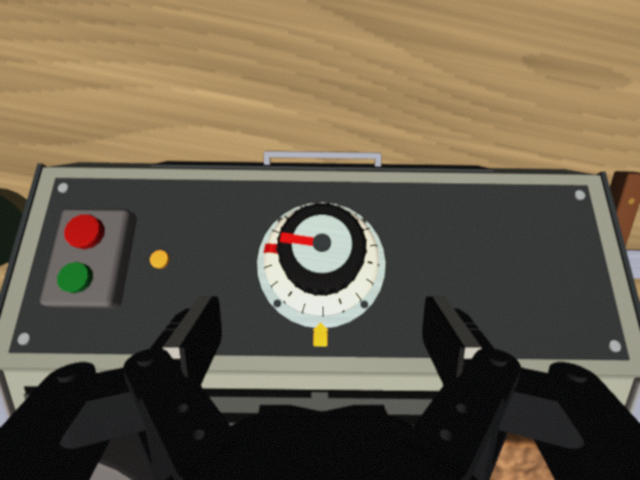

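The wrist view shows the wheel face-on with the uphill side at the bottom: cap centre (322,242), red stripe pointing left to (282,237), pointer at (320,334). I'll use it to refine the cap centre, the yaw and the red angle.

```bash
python3 - <<'E'
from h import *
d=cam("wrist");S=cam("scene");D=cam("side")
h=cv2.cvtColor(d["img"],cv2.COLOR_RGB2HSV)
def cen(m,box):
    k=np.zeros_like(m);x0,y0,x1,y1=box;k[y0:y1,x0:x1]=1;v,u_=np.nonzero(m*k);return u_.mean(),v.mean(),len(v)
cap=cen(cv2.inRange(h,(80,10,150),(110,60,255)),(290,213,354,273));print("cap",cap)
red=cv2.inRange(h,(0,150,90),(8,255,255))|cv2.inRange(h,(172,150,90),(180,255,255))
r=cen(red,(283,228,312,250));rim=cen(red,(255,235,278,260));y=cen(cv2.inRange(h,(20,170,130),(34,255,255)),(300,315,340,360));print(r,rim,y)
def multi(rs):
    A=0;b=0
    for o,v in rs: M=np.eye(3)-np.outer(v,v);A=A+M;b=b+M@o
    p=np.linalg.solve(A,b);return p,[np.linalg.norm((np.eye(3)-np.outer(v,v))@(p-o)).round(1) for o,v in rs]
p,e=multi([ray(d,(322,242.5)),ray(S,(350.2,204.2)),ray(D,(418.75,247.5))]);print("cap",p,e)
q,e=multi([ray(d,y[:2]),ray(S,(329.2,218.8)),ray(D,(377.8,246.5))]);print("ptr",q,e)
# screws symmetrical on the console: left pair/right pair image -> yaw, via console plane
for yaw in(.168,):
  a=yaw;Rz=np.array([[np.cos(a),-np.sin(a),0],[np.sin(a),np.cos(a),0],[0,0,1]]);N,U,L=Rz@n,Rz@u,Rz@l
  O=p-N*52
  print("console O",O)
  for uv in[(62.5,187.5),(580,195),(23.5,339.5),(615,346),y[:2]]:
    o,v=ray(d,uv);P=o+v*((O-o)@N)/(v@N);print(uv,P.round(1),"u,l",round((P-O)@U,1),round((P-O)@L,1))
  o,v=ray(d,r[:2]);P=o+v*((p-o)@N)/(v@N)-p;print("red",P@U,P@L,np.degrees(np.arctan2(P@L,P@U)))
E
```

```text
cap (np.float64(328.0), np.float64(236.0), 1)
(np.float64(295.8007662835249), np.float64(238.4750957854406), 261) (np.float64(270.0485436893204), np.float64(247.51456310679612), 103) (np.float64(319.06666666666666), np.float64(335.77894736842103), 285)
cap [449.73333421 -21.72252796 147.81177808] [np.float64(1.3), np.float64(2.7), np.float64(1.5)]
ptr [523.64794502  -9.63065767 139.24876524] [np.float64(1.3), np.float64(1.7), np.float64(0.8)]
console O [479.13939379 -16.7353016  105.21587178]
(62.5, 187.5) [ 468.  -236.5   71.8] u,l -58.3 -214.8
(580, 195) [392.6 190.2  69.7] u,l -61.9 218.5
(23.5, 339.5) [ 565.4 -218.8  141.1] u,l 62.5 -213.7
(615, 346) [490.3 207.6 139.2] u,l 59.2 219.3
(np.float64(319.06666666666666), np.float64(335.77894736842103)) [524.2  -8.3 137.3] u,l 56.0 0.8
red -2.744195549699587 -15.71679420516766 -99.90415981802676
```

```bash
cat > geo.py <<'E'
from h import *
a=.176;Rz=np.array([[np.cos(a),-np.sin(a),0],[np.sin(a),np.cos(a),0],[0,0,1]]);N,U,L=Rz@n,Rz@u,Rz@l
C=np.array([449.7,-21.2,147.2])
def tcp(phi,rho,h): 
    f=np.radians(phi);return C+rho*(np.cos(f)*U+np.sin(f)*L)+h*N-11*Rz[:,0]
if __name__=="__main__":
    import sys
    st,R=tool();p=st["position"];x=p+11*Rz[:,0]-C;print("pos",p.round(1),"edge u,l,n",(x@U).round(1),(x@L).round(1),(x@N).round(1),"F",st["contact_force"].round(1),"Fn",round(st["contact_force"]@N,1),"t",round(st["clock"],2),"w",round(st["gripper_width"],1))
    if len(sys.argv)>1: print("move",(R.T@(tcp(*map(float,sys.argv[1:4]))-p)).round(1))
E
python3 geo.py 130 23 15
```

```text
pos [454.3 -20.3 216.6] edge u,l,n 52.6 0.1 47.8 F [-0.1  0.3 -0.1] Fn -0.1 t 2.57 w 85.6
move [65.5 36.2 18. ]
```

Request:
{"fn": "apply_moves", "kwargs": {"targets": "5 10 5 0.5 1; 10 20 10 0.5 1; 15 36 18 0.5 1; 20 36 18 0.5 1; 30 36 18 0.5 1; 40 36 18 0.5 1; 45 36 18 0.5 1; 50 36 18 0.5 1; 50 36 18 0.5 1; 50 36 18 0.5 1"}}

```text
clock: 3.4
position: [415.9, -9.5, 166.4]
ee_rot: [0.543, -0.453, -0.543, -0.453]
contact_force: [0.7, -0.1, -0.1]
gripper_width: -0.2
```

```bash
python3 geo.py 130 23 5; python3 - <<'E'
from h import *
d=cam("wrist");cv2.imwrite("pics/w2.png",d["img"][:,:,::-1])
a=cam("side")["img"][150:330,320:520,::-1]
cv2.imwrite("pics/s2.png",cv2.resize(a,None,fx=3,fy=3,interpolation=cv2.INTER_CUBIC))
E
```

```text
pos [415.9  -9.5 166.4] edge u,l,n -5.6 17.4 27.3 F [ 0.7 -0.1 -0.1] Fn -0.4 t 3.4 w -0.2
move [23.6 -5.2  0.2]
```

View pics/w2.png

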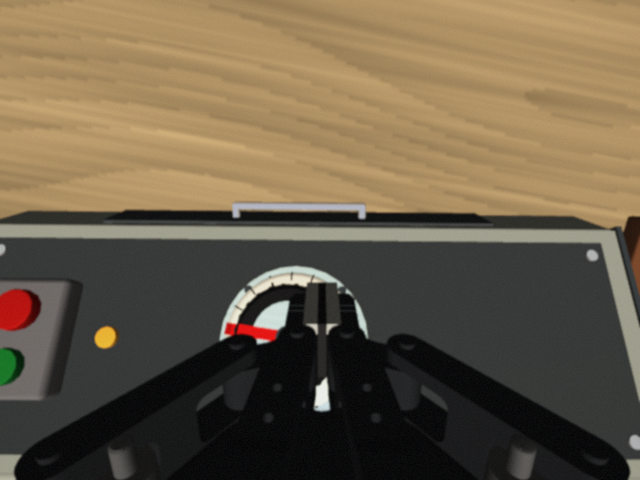

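View pics/s2.png

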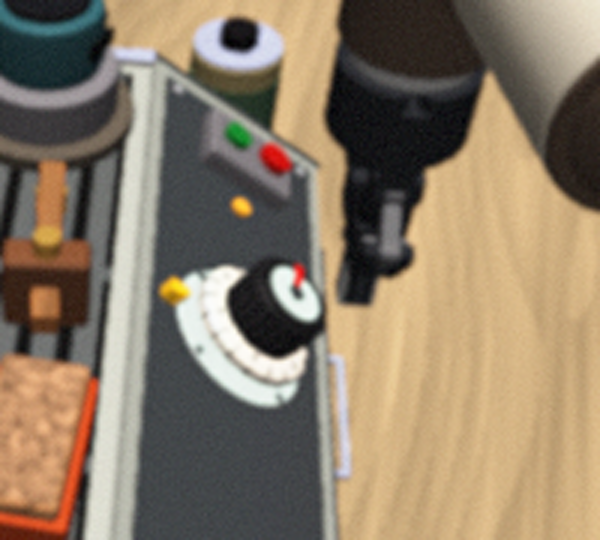

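The wrist view shows the shut fingers (tip about 32 px wide at (320,290)) just over the wheel's left-downhill part. The side view shows the path clear, so I'll descend and press along the axis.

Request:
{"fn": "apply_moves", "kwargs": {"targets": "10 -2 0 0 1; 20 -4 0 0 1; 25 -6 0 0 1; 28 -8.5 0 0 1; 31 -10.5 0 0 1; 33 -12 0 0 1; 35 -13.5 0 0 1; 35 -13.5 0 0 1"}}

```text
clock: 4.17
position: [427.4, -7.9, 131.6]
ee_rot: [-0.542, 0.455, 0.544, 0.452]
contact_force: [-6.8, -0.8, 8.5]
gripper_width: -0.1
```

```bash
python3 geo.py 130 23 -9
```

```text
pos [427.4  -7.9 131.6] edge u,l,n -16.0 17.0 -7.9 F [-6.8 -0.8  8.5] Fn 10.9 t 4.17 w -0.1
move [ 0.2 -1.7  0.6]
```

Request:
{"fn": "apply_moves", "kwargs": {"targets": "2 -1.4 0 0 1; 4 -2.8 0 0 1; 4 -2.8 0 0 1; 4 -2.8 0 0 1"}}

```text
clock: 4.5
position: [427.9, -8.4, 128.5]
ee_rot: [-0.541, 0.456, 0.544, 0.45]
contact_force: [-13.3, -0.5, 18.7]
gripper_width: 0.2
```

```bash
python3 geo.py 130 23 -9
```

```text
pos [427.9  -8.4 128.5] edge u,l,n -17.4 16.4 -10.6 F [-13.3  -0.5  18.7] Fn 22.9 t 4.5 w 0.2
move [-2.9 -1.2  1.2]
```

Request:
{"fn": "apply_moves", "kwargs": {"targets": "1.6 0.5 -1.6 0 1; 2.3 1.5 -3.3 0 1; 2.9 2.4 -5.1 0 1; 3.4 3.1 -7 0 1; 3.9 3.8 -8.9 0 1; 4.2 4.2 -10.9 0 1; 4.4 4.5 -13 0 1; 4.5 4.7 -15.1 0 1; 4.5 4.7 -17.2 0 1; 4.5 4.6 -19.3 0 1"}}

```text
clock: 5.33
position: [425.3, -28.4, 123.9]
ee_rot: [-0.54, 0.457, 0.545, 0.45]
contact_force: [-16.4, 0.7, 20.6]
gripper_width: 0.0
```

```bash
python3 geo.py 190 23 -9; python3 - <<'E'
from h import *
d=cam("wrist");a=d["img"][200:470,170:470,::-1];b=cam("side")["img"][215:305,355:455,::-1]
c=np.zeros((540,800,3),np.uint8);c[:396,:440]=cv2.resize(a,(440,396));c[:324,440:]=cv2.resize(b,(360,324),interpolation=cv2.INTER_CUBIC)
cv2.imwrite("pics/m3.png",c)
E
```

```text
pos [425.3 -28.4 123.9] edge u,l,n -25.0 -2.8 -10.9 F [-16.4   0.7  20.6] Fn 26.1 t 5.33 w 0.0
move [-2.9 -0.8 -1.2]
```

View pics/m3.png

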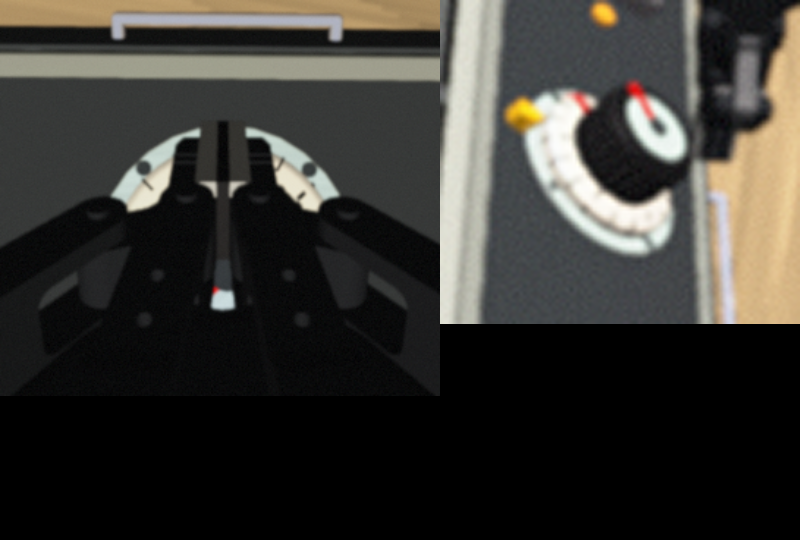

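The side crop shows the wheel turning as intended: the rim's red line is visible at (583,102), heading for the pointer at (522,115). I'll measure the angle.

```bash
cat > ang.py <<'E'
from geo import *
import sys
h_=float(sys.argv[1])
D=cam("side");h=cv2.cvtColor(D["img"],cv2.COLOR_RGB2HSV)
m=(cv2.inRange(h,(0,130,90),(8,255,255))|cv2.inRange(h,(172,130,90),(180,255,255)));k=np.zeros_like(m);k[225:280,370:440]=1;m*=k
N_,lab,st,ce=cv2.connectedComponentsWithStats(m)
def on(uv,H):
    o,v=ray(D,uv);P=C+N*H;p=o+v*((P-o)@N)/(v@N)-P;return p@U,p@L
for i in range(1,N_):
    if st[i,4]<3: continue
    for nm,H in(("cap",h_),("dialtop",h_-32),("rim-mid",h_-37)):
        x,y=on(ce[i],H);print(ce[i].round(1),st[i,4],nm,"u,l",round(x,1),round(y,1),"r",round(np.hypot(x,y),1),"ang",round(np.degrees(np.arctan2(y,x)),1))
E
python3 ang.py -9
```

```text
[409.2 239.8] 20 cap u,l 14.0 -17.3 r 22.3 ang -51.0
[409.2 239.8] 20 dialtop u,l -15.7 -63.3 r 65.2 ang -103.9
[409.2 239.8] 20 rim-mid u,l -20.3 -70.5 r 73.3 ang -106.1
[394.3 243.1] 7 cap u,l 50.0 16.5 r 52.6 ang 18.2
[394.3 243.1] 7 dialtop u,l 22.9 -27.0 r 35.4 ang -49.7
[394.3 243.1] 7 rim-mid u,l 18.7 -33.8 r 38.6 ang -61.1
```

Request:
{"fn": "apply_moves", "kwargs": {"targets": "-0.2 -0.3 -2.1 0 1; -0.5 -0.7 -4.2 0 1; -0.9 -1.3 -6.2 0 1; -1.4 -2 -8.2 0 1; -2 -2.9 -10 0 1; -2.7 -3.8 -11.8 0 1; -3.5 -4.9 -13.4 0 1; -4.3 -6.2 -15 0 1; -5.3 -7.5 -16.4 0 1; -6.2 -8.9 -17.6 0 1"}}

```text
clock: 6.32
position: [434.5, -45.1, 128.7]
ee_rot: [-0.539, 0.459, 0.546, 0.448]
contact_force: [-17.3, -5.1, 16.0]
gripper_width: -0.1
```

```bash
python3 geo.py 236 23 -9; python3 ang.py -9; python3 - <<'E'
from h import *
b=cam("side")["img"][215:305,355:455,::-1];cv2.imwrite("pics/m4.png",cv2.resize(b,(600,540),interpolation=cv2.INTER_CUBIC))
E
```

```text
pos [434.5 -45.1 128.7] edge u,l,n -17.3 -20.9 -10.5 F [-17.3  -5.1  16. ] Fn 23.4 t 6.32 w -0.1
move [-3.8 -2.8  1.8]
[405.6 243. ] 22 cap u,l 23.0 -2.5 r 23.1 ang -6.3
[405.6 243. ] 22 dialtop u,l -6.1 -47.4 r 47.8 ang -97.3
[405.6 243. ] 22 rim-mid u,l -10.6 -54.4 r 55.4 ang -101.0
[387.2 247.9] 9 cap u,l 65.9 39.3 r 76.7 ang 30.8
[387.2 247.9] 9 dialtop u,l 39.9 -2.5 r 40.0 ang -3.6
[387.2 247.9] 9 rim-mid u,l 35.9 -9.0 r 37.0 ang -14.1
```

View pics/m4.png

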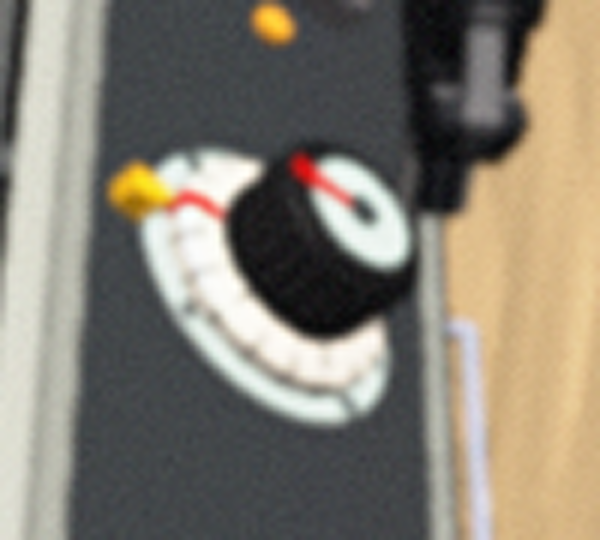

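The red line is now next to the pointer, about 5° short. I'll nudge it a bit more.

Request:
{"fn": "apply_moves", "kwargs": {"targets": "-0.6 -0.8 -0.6 0 1; -1.1 -1.6 -1.2 0 1; -1.1 -1.6 -1.2 0 1; -1.1 -1.6 -1.2 0 1"}}

```text
clock: 6.75
position: [436.3, -46.4, 129.9]
ee_rot: [-0.539, 0.459, 0.546, 0.448]
contact_force: [-16.3, -6.3, 15.0]
gripper_width: 0.2
```

```bash
python3 geo.py 240 23 -9; python3 ang.py -9
```

```text
pos [436.3 -46.4 129.9] edge u,l,n -15.3 -22.4 -10.4 F [-16.3  -6.3  15. ] Fn 22.2 t 6.75 w 0.2
move [-3.4 -2.3  2.5]
[405.4 243.8] 22 cap u,l 23.6 0.2 r 23.6 ang 0.4
[405.4 243.8] 22 dialtop u,l -5.4 -44.5 r 44.8 ang -97.0
[405.4 243.8] 22 rim-mid u,l -10.0 -51.5 r 52.4 ang -101.0
[387.3 249.4] 14 cap u,l 65.6 43.0 r 78.4 ang 33.2
[387.3 249.4] 14 dialtop u,l 39.7 1.4 r 39.7 ang 2.1
[387.3 249.4] 14 rim-mid u,l 35.6 -5.0 r 36.0 ang -8.1
```

Request:
{"fn": "apply_moves", "kwargs": {"targets": "-2.5 1.7 0 0 1; -5 3.5 0 0 1; -8 5.7 0 0 1; -12 8.5 0 0 1; -17 12 0 0 1; -25 17 0 0 1; -40 25 0 0 1; -55 25 0 0 1; -55 25 0 0 1"}}

```text
clock: 7.55
position: [422.0, -47.1, 188.7]
ee_rot: [0.545, -0.451, -0.541, -0.455]
contact_force: [0.9, 0.4, 0.3]
gripper_width: 0.1
```

```bash
python3 geo.py 240 23 -9; python3 ang.py 0; python3 go.py 380 -40 290 -170
```

```text
pos [422.  -47.1 188.7] edge u,l,n 6.7 -20.7 45.9 F [0.9 0.4 0.3] Fn -0.3 t 7.55 w 0.1
move [ 55.6 -16.1   0.7]
[409.6 242.4] 25 cap u,l 21.3 1.8 r 21.4 ang 4.7
[409.6 242.4] 25 dialtop u,l -8.5 -43.7 r 44.5 ang -101.0
[409.6 242.4] 25 rim-mid u,l -13.1 -50.8 r 52.5 ang -104.5
[390.4 247.8] 13 cap u,l 66.2 46.3 r 80.8 ang 35.0
[390.4 247.8] 13 dialtop u,l 39.8 4.1 r 40.0 ang 5.9
[390.4 247.8] 13 rim-mid u,l 35.6 -2.5 r 35.7 ang -4.0
pos [421.2 -47.1 187.2] yaw_y -169.7 move [-103.    38.7   14.4] spin 0.3 F [0.  0.7 0.3] j [ 0.28  0.08 -0.53  0.   -0.96 -1.67] t 7.6 w -0.3
```

Request:
{"fn": "apply_moves", "kwargs": {"targets": "-10 0 0 0 -1; -25 -10 6 0 -1; -30 -20 12 0 -1; -30 -30 20 0 -1; -30 -37 26 0 -1; -30 -37 26 0 -1; -30 -37 26 0 -1; -30 -37 26 0 -1; -30 -37 26 0 -1"}}

```text
clock: 8.35
position: [450.9, -15.6, 214.6]
ee_rot: [-0.542, 0.454, 0.543, 0.453]
contact_force: [-0.3, 0.1, -0.0]
gripper_width: 85.1
```

```bash
python3 geo.py; python3 - <<'E'
from geo import *
d=cam("wrist");cv2.imwrite("pics/w5.png",d["img"][:,:,::-1])
h=cv2.cvtColor(d["img"],cv2.COLOR_RGB2HSV)
red=cv2.inRange(h,(0,150,90),(8,255,255))|cv2.inRange(h,(172,150,90),(180,255,255))
k=np.zeros_like(red);k[190:345,250:400]=1
N_,lab,st,ce=cv2.connectedComponentsWithStats(red*k)
for i in range(1,N_):
  if st[i,4]>10:
    for H in(0,-32,-37,-41):
      o,v=ray(d,ce[i]);P=C+N*H;p=o+v*((P-o)@N)/(v@N)-P;print(ce[i].round(1),st[i,4],H,(p@U).round(1),(p@L).round(1),np.degrees(np.arctan2(p@L,p@U)).round(1))
b=cam("side")["img"][215:305,355:455,::-1];cv2.imwrite("pics/m5.png",cv2.resize(b,(600,540),interpolation=cv2.INTER_CUBIC))
E
```

```text
pos [450.9 -15.6 214.6] edge u,l,n 49.4 5.3 47.7 F [-0.3  0.1 -0. ] Fn 0.1 t 8.35 w 85.1
[312.1 274.2] 336 0 17.2 0.4 1.2
[312.1 274.2] 336 -32 11.0 -0.4 -2.3
[312.1 274.2] 336 -37 10.0 -0.6 -3.2
[312.1 274.2] 336 -41 9.2 -0.7 -4.1
[313.9 310.7] 158 0 39.6 1.7 2.5
[313.9 310.7] 158 -32 36.7 1.1 1.8
[313.9 310.7] 158 -37 36.2 1.0 1.6
[313.9 310.7] 158 -41 35.9 1.0 1.5
```

View pics/w5.png

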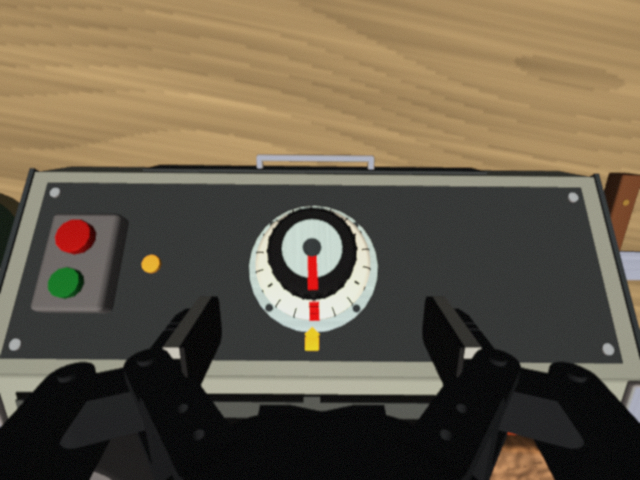

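View pics/m5.png

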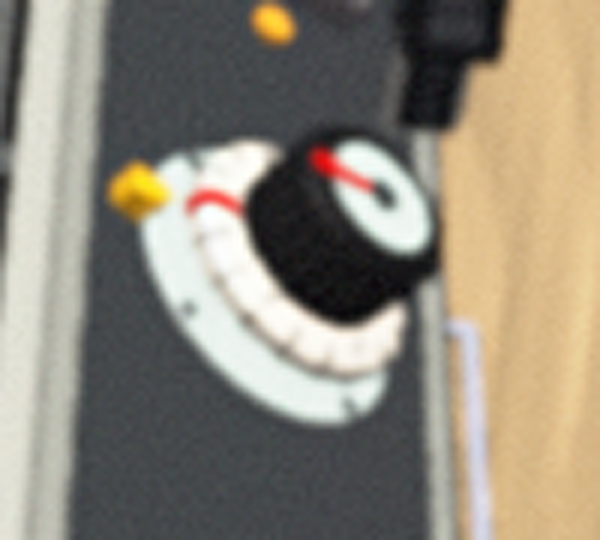

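The wrist view shows the red stripe (312,274), rim line (314,311) and pointer (312,340) in line, about 1–2° off. The side view shows the dial fully raised again, with the rim line next to the pointer. I'll take the hand away upwards and do a final check.

Request:
{"fn": "apply_moves", "kwargs": {"targets": "-20 0 0 0 -1; -45 10 0 0 -1; -70 30 0 0 -1; -90 50 0 0 -1; -90 70 0 0 -1; -90 70 0 0 -1; -90 70 0 0 -1; -90 70 0 0 -1"}}

```text
clock: 9.12
position: [382.6, -28.0, 305.0]
ee_rot: [0.543, -0.453, -0.543, -0.453]
contact_force: [-0.4, -0.2, 0.4]
gripper_width: 85.5
```

```bash
python3 geo.py; python3 ang.py 0 | grep cap; python3 - <<'E'
from h import *
a=cam("side")["img"][:,:,::-1];b=cam("scene")["img"][:,:,::-1]
print("diff moved px side", [int((np.abs(a.astype(int)-cv2.imread("pics/side0.png")).sum(2)[y0:y1,x0:x1]>90).sum()) for x0,y0,x1,y1 in[(300,130,364,335),(300,355,345,445),(355,425,435,480),(382,150,412,190)]])
cv2.imwrite("pics/end.png",np.vstack([cv2.resize(a[120:420,200:500],(800,800))[200:500],cv2.resize(b[150:260,220:420],(545,300),interpolation=cv2.INTER_CUBIC) @ np.eye(3).astype(np.uint8) if 0 else cv2.copyMakeBorder(cv2.resize(b[150:260,220:420],(545,300),interpolation=cv2.INTER_CUBIC),0,0,0,255,cv2.BORDER_CONSTANT)]))
E
```

```text
pos [382.6 -28.  305. ] edge u,l,n 44.4 5.1 161.5 F [-0.4 -0.2  0.4] Fn 0.6 t 9.12 w 85.5
[409.8 242.3] 24 cap u,l 21.0 1.5 r 21.1 ang 4.1
[390.4 247.8] 13 cap u,l 66.2 46.3 r 80.8 ang 35.0
diff moved px side [0, 0, 0, 0]
```

View pics/end.png

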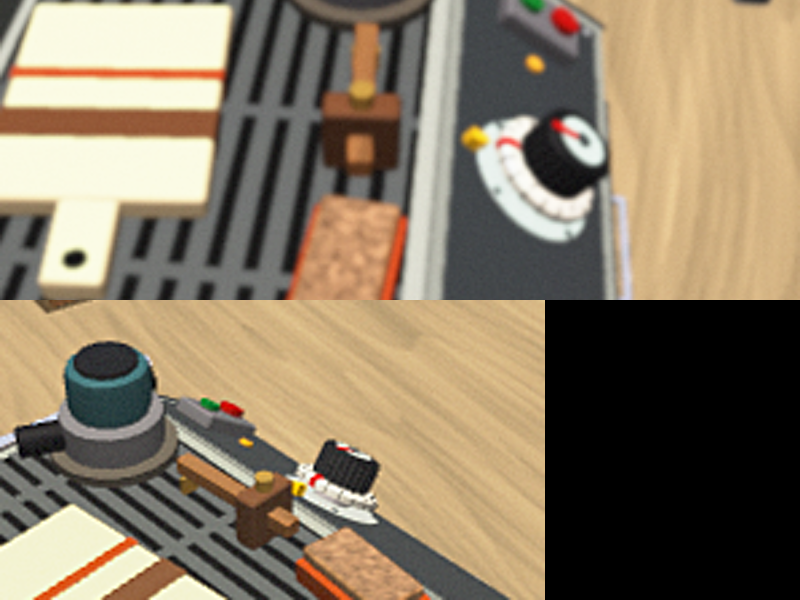

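The wheel is up with its red line at the pointer, nothing else has moved, and the hand is clear with no contact force.

```bash
python3 -c "
from bench import job;print(job.job_done())"
```

```text
the job is handed in; nothing more can be done
None
```

The damper wheel is set at the pointer and appears to be locked there, and the job is handed in after about 9 s of robot time. I pressed the wheel to its bottom stop with the shut fingertips (about 22–26 N along its axis). I turned it about 100° anticlockwise in one press, let it spring up, and moved the hand well clear.

**Red line:** in the wrist view it sits at the pointer to within about 1–2°. The side view read 4–6°, but it is low resolution and also read about 5° off at the start. Both are well inside the 20° notch spacing.

**Locking:** the dial is back at its starting height in both fixed views. I judged the lock from that, without testing it by force.

**Surroundings:** the side view shows no pixel change around the bottle, tin, sanding block, gauge, orbital sander or try square. Contact force at the end was about zero.

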